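# Load the milling blanks from the carrier into the magazine

### The job

Unlock the carrier first: slide the retaining bar along its T-slot to the open end, lift it out and stand it upright on its feet, lengthwise in the steel tray. Then move the row of four milling blanks one by one from the carrier to the magazine, seating each upright in the saddle cut for its thickness (thinnest blank in the narrowest saddle, thickest in the widest). The blanks are brittle: never let one fall over.

Things in the scene. Friction and masses are not known exactly. Their poses are not given: they have to be found in the camera images.
- blank_10: loose white milling blank, the thinnest of 4: disc 98 mm in diameter, 10 mm thick, about 90 g. Stands on edge in the carrier, row pitch 54 mm, 28 mm or more clear to its neighbours: pinch it across its thickness from above at the top. Origin: the disc's centre, 49 mm below its top; x = the disc's axis, level, along the row.
- blank_16: loose white milling blank, the 2nd thinnest of 4: disc 98 mm in diameter, 16 mm thick, rim stepped (10 mm wide band at 98, faces 94 mm), about 144 g. Stands on edge in the carrier, row pitch 54 mm, 28 mm or more clear to its neighbours: pinch it across its thickness from above at the top. Origin: the disc's centre, 49 mm below its top; x = the disc's axis, level, along the row.
- blank_22: loose white milling blank, the 2nd thickest of 4: disc 98 mm in diameter, 22 mm thick, rim stepped (10 mm wide band at 98, faces 94 mm), about 198 g. Stands on edge in the carrier, row pitch 54 mm, 28 mm or more clear to its neighbours: pinch it across its thickness from above at the top. Origin: the disc's centre, 49 mm below its top; x = the disc's axis, level, along the row.
- blank_30: loose white milling blank, the thickest of 4: disc 98 mm in diameter, 30 mm thick, rim stepped (10 mm wide band at 98, faces 94 mm), about 270 g. Stands on edge in the carrier, row pitch 54 mm, 28 mm or more clear to its neighbours: pinch it across its thickness from above at the top. Origin: the disc's centre, 49 mm below its top; x = the disc's axis, level, along the row.
- saddle_10: bright saddle with dark floor, the narrowest of 4 fixed in a row (pitch 54 mm) on the magazine, the empty rack: slot 15 mm wide for the 10 mm blank, cheeks 40 mm high, flared 5 mm per side in the top 10 mm; sloping seats centre the blank. Origin: underside centre, 8 mm above the worktop; x = along the row, across the slot; y along it (78 mm). A seated blank's centre is 56 mm above the origin.
- saddle_16: bright saddle with dark floor, the 2nd narrowest of 4 fixed in a row (pitch 54 mm) on the magazine, the empty rack: slot 21 mm wide for the 16 mm blank, cheeks 40 mm high, flared 5 mm per side in the top 10 mm; sloping seats centre the blank. Origin: underside centre, 8 mm above the worktop; x = along the row, across the slot; y along it (78 mm). A seated blank's centre is 56 mm above the origin.
- saddle_22: bright saddle with dark floor, the 2nd widest of 4 fixed in a row (pitch 54 mm) on the magazine, the empty rack: slot 27 mm wide for the 22 mm blank, cheeks 40 mm high, flared 5 mm per side in the top 10 mm; sloping seats centre the blank. Origin: underside centre, 8 mm above the worktop; x = along the row, across the slot; y along it (78 mm). A seated blank's centre is 56 mm above the origin.
- saddle_30: bright saddle with dark floor, the widest of 4 fixed in a row (pitch 54 mm) on the magazine, the empty rack: slot 35 mm wide for the 30 mm blank, cheeks 40 mm high, flared 5 mm per side in the top 10 mm; sloping seats centre the blank. Origin: underside centre, 8 mm above the worktop; x = along the row, across the slot; y along it (78 mm). A seated blank's centre is 56 mm above the origin.
- retaining_bar: steel bar 200 mm long (x), 149 high, 250 g, over the rims of the blanks. Two slippery nylon T-feet (24x24x6, x = -60, +60) in a T-slot rail, 3 mm play; slide it 60 mm (40 to 80) to its -x, the open end nearer the robot, then lift straight up. Black grip tab 44 (x) by 8 mm (y), centre x 0, y -4, z 117 to 149: pinch across y, fingertips above z 118. Origin: between the feet's undersides.
- tray: shallow fixed steel tray on the worktop close in front of the big cutting machine (0.3 m tall: go round its front with the bar), 72 mm (its x axis) by 215 mm (its y axis), rim 12 mm high, walls and floor 3 mm thick (floor top 3 mm above the origin). Origin: centre of its underside. The bar stands in it by itself on its feet, lengthwise, either way round.

How it is judged:
On the way:
1. the retaining bar stands in the tray while all four blanks are still in the carrier (x of retaining_bar in the frame of tray between -0.022 and 0.022 m and y of retaining_bar in the frame of tray between -0.034 and 0.034 m and z of retaining_bar in the frame of tray below 0.007 m and angle between retaining_bar's own z axis and vertical below 0.12 rad and angle between the x axis of retaining_bar and the y axis of tray, either way round below 0.3 rad and distance of each of blank_10, blank_16, blank_22, blank_30 from where it was at the start of the episode below 0.025 m), for 0.2 s.
At the end, for the whole second after the job is handed in: Bar upright (0.12 rad) on the tray floor, lengthwise (0.3 rad), within 22 mm across and 34 mm along of the tray's centre; each blank in the magazine saddle of its thickness: centre within 10 mm sideways, 50 to 61 mm above its origin, axis within 0.2 rad of its x; all released and at rest (x of retaining_bar in the frame of tray between -0.022 and 0.022 m and y of retaining_bar in the frame of tray between -0.034 and 0.034 m and z of retaining_bar in the frame of tray below 0.007 m and angle between retaining_bar's own z axis and vertical below 0.12 rad and angle between the x axis of retaining_bar and the y axis of tray, either way round below 0.3 rad and linear speed of each of retaining_bar, blank_10, blank_16, blank_22, blank_30 below 0.02 m/s and horizontal distance between blank_10 and saddle_10 below 0.01 m and z of blank_10 in the frame of saddle_10 between 0.05 and 0.061 m and angle between the x axis of blank_10 and the x axis of saddle_10, either way round below 0.2 rad and horizontal distance between blank_16 and saddle_16 below 0.01 m and z of blank_16 in the frame of saddle_16 between 0.05 and 0.061 m and angle between the x axis of blank_16 and the x axis of saddle_16, either way round below 0.2 rad and horizontal distance between blank_22 and saddle_22 below 0.01 m and z of blank_22 in the frame of saddle_22 between 0.05 and 0.061 m and angle between the x axis of blank_22 and the x axis of saddle_22, either way round below 0.2 rad and horizontal distance between blank_30 and saddle_30 below 0.01 m and z of blank_30 in the frame of saddle_30 between 0.05 and 0.061 m and angle between the x axis of blank_30 and the x axis of saddle_30, either way round below 0.2 rad); the robot touches nothing.
It fails at once if the 10 mm blank falls over (its axis tips more than 0.7 rad from level) (angle between blank_10's own x axis and vertical below 0.87 rad or angle between blank_10's own x axis and vertical above 2.27 rad).
It fails at once if the 16 mm blank falls over (its axis tips more than 0.7 rad from level) (angle between blank_16's own x axis and vertical below 0.87 rad or angle between blank_16's own x axis and vertical above 2.27 rad).
It fails at once if the 22 mm blank falls over (its axis tips more than 0.7 rad from level) (angle between blank_22's own x axis and vertical below 0.87 rad or angle between blank_22's own x axis and vertical above 2.27 rad).
It fails at once if the 30 mm blank falls over (its axis tips more than 0.7 rad from level) (angle between blank_30's own x axis and vertical below 0.87 rad or angle between blank_30's own x axis and vertical above 2.27 rad).
It also fails if it takes over 99 s, if anything falls off the work surface, if the arm or the gripper's body presses on something with over 40 N, if the wrist force passes 120 N, or if a joint passes its speed limit or range.

### The arm

A 6-joint arm with a two-finger parallel gripper is mounted at the origin on a cart in front of the work surface, level with it; the furniture and walls round the work are solid. World frame = base frame: x ahead of the robot, y to its left, z up, the work surface at z = 0. Lengths are in m, angles in rad, forces in N, time in s.
With the tool pointing down it reaches from about 0.3 to 0.875 m from the base axis. Payload 6.4 kg.
Tool frame: the origin (TCP) lies at the very end of the fingers, on their centre line; the grasp point (between the pads) lies 19 mm behind it; z points along the fingers, y is the line along which they close (so a half turn about z gives the same grasp; the last joint's range is limited). The gripper opens to 85 mm and grips with 20 to 120 N. Pads are 22 mm wide; open, the fingers measure 114 mm over their backs; the gripper's body (76 mm by 85 mm) begins 54 mm behind the grasp point. The pads swing forward as they close: fully open they stand 13 mm farther back than shut.
Start: joints at [-1.324, 0.181, 1.607, -0, 1.354, -0.206], TCP at [0.252, -0.517, 0.192] pointing down, gripper open.
Joint ranges: [-2.99, 2.99], [-0.89, 2.07], [0.3, 2.58], [-1.14, 4.28], [0, 2.63], [-3.12, 3.12]. Speed limits (rad/s): [2.57, 2.57, 3.01, 3.14, 3.14, 3.14].

### API

Orientations are given as a unit quaternion [w, x, y, z].
In Python, from bench import ctrl gives the robot as it stands.
- The arm moves only by the shell command python3 jog.py 'ROWS'. ROWS is a JSON list of rows, 1 to 10 of them, each of 7 numbers: dx, dy, dz in m, then a rotation vector rx, ry, rz in rad, then the opening from 0.0 (shut) to 1.0 (fully open); each row is the pose to reach, as a shift and turn from the pose commanded when the command began, along the tool's axes at that moment; what a row does not reach only later rows make up. A row lasts 1/8 s, in which the tool goes at most 0.0625 m and 0.188 rad, less where a joint would pass 70% of its speed; a pose out of reach is approached as far as the arm can. The fingers move at their own pace and stop on an object; the grip force is fixed at half the most. Time passes only in rows, so rows that do not move let the fingers close. It prints the time, the measured TCP pose, the force, the opening and the grip force at its end.
- ctrl.get_obs(): the state, without advancing time (a new reading comes with each control period).
- ctrl.camera(name): name is "scene" or "top" or "wrist"; returns the picture (384x512x3 uint8, blue, green, red); there is no depth.
- ctrl.camera_params(name): a dict with "fovy" (degrees; the focal length in pixels is half the picture's height over the tangent of half this angle, whatever the lens; pixels are square), "cx", "cy" (the principal point, pixels), "dist" ([k1, k2, p1, p2, k3] as OpenCV has them; the pictures are not rectified), "view" (4x4, takes a point from world to camera coordinates). Camera axes: x right, y up, looking along -z (the intrinsics and any distortion apply to the point x, -y, -z); pixel columns grow to the right and rows downward; lengths in m; the calibration is good to about 2 mm. A picture is of the moment at which its call begins: read the wrist's pose just before it. camera_params takes no time and is no camera call; for the wrist camera it gives the pose at the moment of the call.
- ctrl.hand_in(): hands the job in; it is judged then, once.
The state is a dict: "time_s": time; "q": joint angles; "dq": joint speeds; "joint_efforts": joint torques, N m; "eef_pos": TCP position; "eef_rot": TCP orientation; "wrist_force": force on the tool from outside, world axes, zero at the start; "torque": the same for the moment, N m; "opening": opening from 0.0 (shut) to 1.0 (fully open); "grasp_force": force on a finger pad.
Only numpy, scipy, OpenCV 4.12 (cv2) and the standard library are available. Lean on these libraries where they do the work, as an engineer would, in place of code of your own. Each camera call takes 0.05 s, during which the arm holds its last target. There are 200 camera calls.

## Working session

There is one attempt and no reset: what is moved stays moved. The work goes in short steps, Python scripts to look and compute and a shell command to move; the robot and the scene stay as the last step left them, time stands still between calls to the robot, and variables do not carry over. Pictures are saved under pics/ and viewed, at most 14 in all, crops included, and the job is handed in when it is done.

```bash
ls; mkdir -p pics; python3 - <<'E'
from bench import ctrl
import cv2
for n in("scene","top","wrist"):
    p=ctrl.camera_params(n); im=ctrl.camera(n); cv2.imwrite(f"pics/{n}0.png",im)
    print(n,p)
o=ctrl.get_obs();print(o)
E
```

```text
bench.py
jog.py
pics
scene {'fovy': 48.87421371424979, 'cx': 252.46450362969017, 'cy': 191.3506772976557, 'dist': array([0.02407941, 0.        , 0.        , 0.        , 0.        ]), 'view': array([[-0.83942621, -0.54346147, -0.00364387,  0.52673854],
       [ 0.28611106, -0.44760542,  0.84722479, -0.14958815],
       [-0.46206504,  0.71014014,  0.53122205, -0.81482857],
       [ 0.        ,  0.        ,  0.        ,  1.        ]])}
top {'fovy': 51.1582716126858, 'cx': 251.7482729768902, 'cy': 182.90098753308476, 'dist': array([-0.0094941,  0.       ,  0.       ,  0.       ,  0.       ]), 'view': array([[ 0.00504623, -0.99985896,  0.01601879,  0.12943789],
       [ 0.99465836,  0.00667025,  0.10300608, -0.53130338],
       [-0.1030984 ,  0.01541343,  0.99455173, -1.00551753],
       [ 0.        ,  0.        ,  0.        ,  1.        ]])}
wrist {'fovy': 69.51320713044896, 'cx': 255.86067465243997, 'cy': 189.65701319075933, 'dist': array([-0.06344557,  0.        ,  0.        ,  0.        ,  0.        ]), 'view': array([[ 4.37
[... 322 characters left out ...]
00]])}
{'time_s': 0.15, 'q': array([-1.32431461e+00,  1.81396091e-01,  1.60775617e+00, -1.85894014e-05,
        1.35378494e+00, -2.06302822e-01]), 'dq': array([-0.000123  , -0.00033662, -0.00247354, -0.00048339, -0.00093082,
        0.00156193]), 'joint_efforts': array([ 1.13554554e-03, -4.45261502e+01, -3.51688743e+01, -1.70521648e-04,
        5.93853081e-03, -1.48829889e-05]), 'eef_pos': array([ 0.2514388 , -0.51659585,  0.19088739]), 'eef_rot': array([-6.71955044e-04,  9.74481868e-01,  2.24465226e-01, -2.25782012e-05]), 'wrist_force': array([ 0.82926861, -0.63341034, -0.84275325]), 'torque': array([ 0.01974982, -0.02775232,  0.02854182]), 'grasp_force': 0.0, 'opening': 1.0033020932942875}
```
View pics/scene0.png

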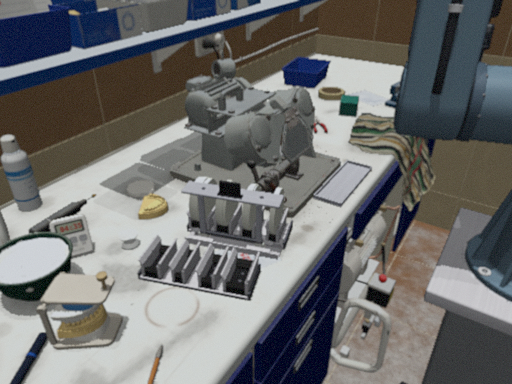

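View pics/top0.png

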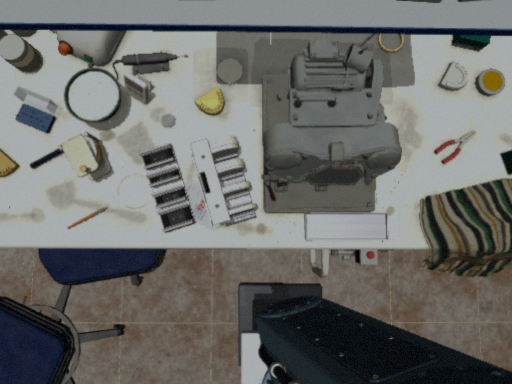

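The scene shows the carrier with bar (bar tab at (230,189)), the magazine in front of it (200,268), the tray right of the machine (343,181). In the top view the tab is at (206,183), the magazine at (167,188), the tray at (346,226).

```bash
cat > h.py <<'E'
import numpy as np, cv2
from bench import ctrl
def cam(n):
    p=ctrl.camera_params(n); f=192/np.tan(np.radians(p["fovy"])/2)
    K=np.array([[f,0,p["cx"]],[0,f,p["cy"]],[0,0,1]]); return K,p["dist"],p["view"]
def ray(c,uv):
    K,d,V=c; x,y=cv2.undistortPoints(np.array([[uv]],float),K,d)[0,0]
    return -V[:3,:3].T@V[:3,3], V[:3,:3].T@np.array([x,-y,-1])
def plane(c,uv,z):
    o,d=ray(c,uv); return o+d*(z-o[2])/d[2]
def cross(c1,a,c2,b):
    o,d=ray(c1,a); p,e=ray(c2,b)
    s=np.linalg.lstsq(np.c_[d,-e],p-o,rcond=None)[0]; A,B=o+d*s[0],p+e*s[1]
    return (A+B)/2, np.linalg.norm(A-B)
def proj(c,P):
    K,d,V=c; X=(V[:3,:3]@np.array(P).T).T+V[:3,3]; X=X*[1,-1,-1]
    return cv2.projectPoints(X.reshape(-1,1,3),np.zeros(3),np.zeros(3),K,d)[0][:,0]
E
python3 - <<'E'
import cv2
t=cv2.imread("pics/top0.png");s=cv2.imread("pics/scene0.png")
cv2.imwrite("pics/tc.png",cv2.resize(t[130:240,135:275],None,fx=5,fy=5,interpolation=cv2.INTER_CUBIC))
cv2.imwrite("pics/sc.png",cv2.resize(s[172:300,130:302],None,fx=4.5,fy=4.5,interpolation=cv2.INTER_CUBIC))
E
```

View pics/tc.png

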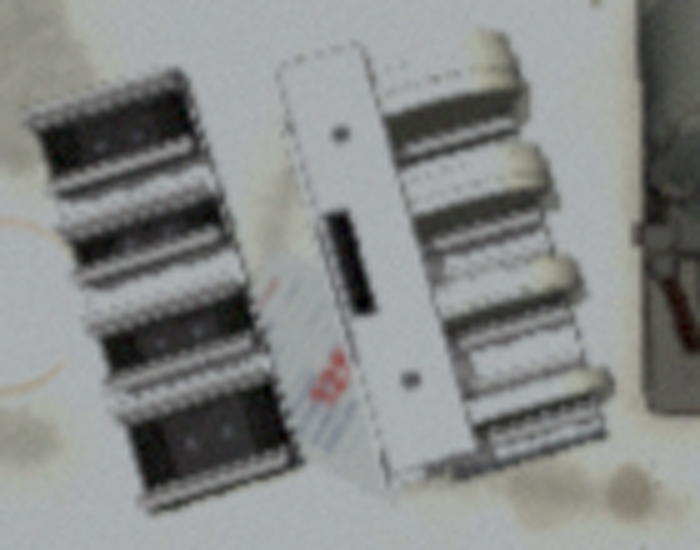

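View pics/sc.png

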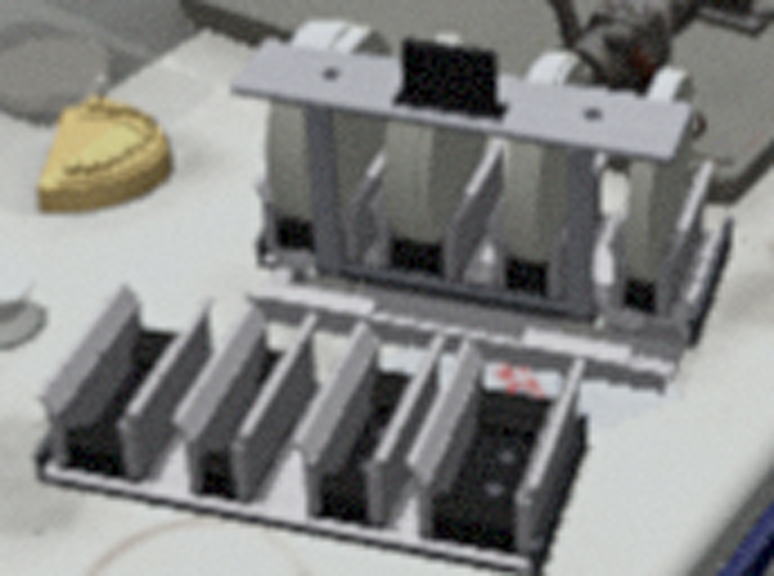

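```bash
python3 - <<'E'
from h import *
np.set_printoptions(precision=4,suppress=True)
T,S,W=cam("top"),cam("scene"),cam("wrist")
for c in(T,S,W):
    V=c[2]; print("pos",-V[:3,:3].T@V[:3,3],"look",-V[2,:3])
t=lambda x,y:(135+x/5,130+y/5); s=lambda x,y:(130+x/4.5,172+y/4.5)
print("tab top edge ends",cross(T,t(322,215),S,s(405,40)),cross(T,t(355,315),S,s(495,52)))
for n,a in dict(barfar=(280,70),barfarR=(360,42),barnearL=(390,488),barnearR=(478,452)).items(): print(n,plane(T,t(*a),.117))
print("bar farL x",cross(T,t(280,70),S,s(232,90)))
print("bar nearR",cross(T,t(478,452),S,s(690,105)), "nearL",cross(T,t(390,488),S,s(672,158)))
for n,a in dict(A=(122,140),B=(150,232),C=(178,332),D=(208,435)).items(): print(n,plane(T,t(*a),.012))
print("tray",[plane(T,a,.012)[:2] for a in((306,212),(387,212),(388,240),(306,240))])
o=ctrl.get_obs(); 
from scipy.spatial.transform import Rotation as R
q=o["eef_rot"];r=R.from_quat(q[[1,2,3,0]]).as_matrix();print(r)
V=W[2];print("cam in tool",r.T@((-V[:3,:3].T@V[:3,3])-o["eef_pos"]),"look in tool",r.T@-V[2,:3])
E
```

```text
pos [0.4241 0.1485 1.0527] look [ 0.1031 -0.0154 -0.9946]
pos [0.1085 0.7979 0.5615] look [ 0.4621 -0.7101 -0.5312]
pos [ 0.3165 -0.4845  0.3743] look [-0.257  -0.1251 -0.9583]
tab top edge ends (array([0.5383, 0.2523, 0.1518]), np.float64(0.0021675726118875155)) (array([0.4966, 0.2388, 0.1519]), np.float64(0.005986116910057101))
barfar [0.6126 0.2781 0.117 ]
barfarR [0.6264 0.2405 0.117 ]
barnearL [0.4165 0.2232 0.117 ]
barnearR [0.4333 0.1826 0.117 ]
bar farL x (array([0.6135, 0.2787, 0.115 ]), np.float64(0.0011820413728311485))
bar nearR (array([0.4347, 0.1833, 0.1173]), np.float64(0.00322811551345639)) nearL (array([0.4189, 0.2243, 0.1188]), np.float64(0.005515532477682333))
A [0.5959 0.3744 0.012 ]
B [0.5475 0.3584 0.012 ]
C [0.4954 0.3425 0.012 ]
D [0.4423 0.3257 0.012 ]
tray [array([ 0.457 , -0.0089]), array([ 0.4581, -0.2206]), array([ 0.3858, -0.2211]), array([ 0.385 , -0.0083])]
[[ 0.8992  0.4375 -0.0003]
 [ 0.4375 -0.8992  0.0013]
 [ 0.0003 -0.0013 -1.    ]]
cam in tool [ 0.0726 -0.0007 -0.1834] look in tool [-0.2861  0.0013  0.9582]
```

Tab top at z≈0.151, bar top 0.117, row direction ≈ 16.7°, tray 72×212 mm centred (0.422,-0.115): all agree with the given sizes. Moving the wrist camera over the racks to refine.

```bash
python3 jog.py '[[0,0,-0.06,0,0,0,1],[0.05,-0.06,-0.11,0,0,0,1],[0.1,-0.12,-0.11,0,0,0,1],[0.15,-0.18,-0.11,0,0,0,1],[0.2,-0.235,-0.11,0,0,0,1],[0.25,-0.295,-0.11,0,0,0,1],[0.3,-0.355,-0.11,0,0,0.16,1],[0.34,-0.4,-0.11,0,0,0.16,1],[0.38,-0.45,-0.11,0,0,0.16,1],[0.4,-0.48,-0.11,0,0,0.16,1]]'; python3 - <<'E'
from h import *
from scipy.spatial.transform import Rotation as R
o=ctrl.get_obs();q=o["eef_rot"];r=R.from_quat(q[[1,2,3,0]]).as_matrix()
print(o["eef_pos"],np.round(r,3),r.T@(np.array([.44,.23,.31])-o["eef_pos"]))
E
```

```text
time_s: 1.4
eef_pos: [0.3845, 0.0148, 0.3016]
eef_rot: [0.0, 0.989, 0.146, 0.0]
wrist_force: [0.6, -0.5, 0.1]
opening: 0.999
grasp_force: 0.0
[0.38454581 0.01484108 0.30158393] [[ 0.958  0.288  0.001]
 [ 0.288 -0.958 -0.   ]
 [ 0.001  0.001 -1.   ]] [ 0.11512433 -0.19003874 -0.00842758]
```

```bash
python3 jog.py '[[0.03,-0.05,0,0,0,0,1],[0.06,-0.1,0,0,0,0,1],[0.09,-0.15,0,0,0,0,1],[0.115,-0.2,0,0,0,0,1],[0.115,-0.2,0,0,0,0,1]]'; python3 - <<'E'
from h import *
p=cam("wrist"); im=ctrl.camera("wrist"); cv2.imwrite("pics/w1.png",im); np.savez("w1.npz",K=p[0],d=p[1],V=p[2])
cv2.imwrite("pics/w1b.png",cv2.resize(im,(800,600),interpolation=cv2.INTER_CUBIC))
E
```

```text
time_s: 2.02
eef_pos: [0.4362, 0.2408, 0.3006]
eef_rot: [-0.0, 0.989, 0.148, -0.001]
wrist_force: [0.5, -1.3, -0.6]
opening: 1.001
grasp_force: 0.0
```

View pics/w1b.png

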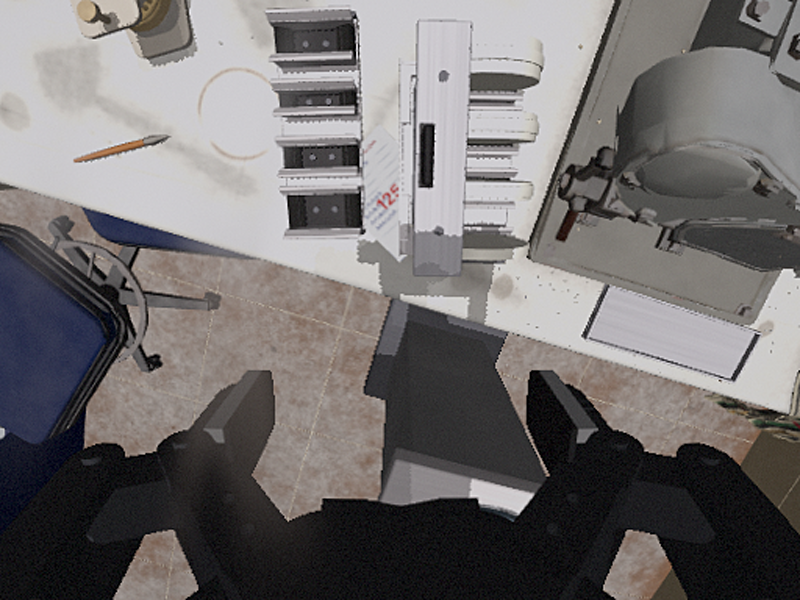

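The wrist view shows the tab at (427,155), plate from (443,20) to (440,273), blanks right of it, magazine floors at (315,38),(315,100),(318,157),(322,212) – order from far: 22,10,16,30 by the floor widths.

```bash
cat >> h.py <<'E'
def load(f):
    z=np.load(f); return z["K"],z["d"],z["V"]
def blobs(im,m,amin):
    n,l,st,c=cv2.connectedComponentsWithStats(m.astype(np.uint8)); 
    return [(c[i],st[i],l==i) for i in range(1,n) if st[i][4]>amin]
E
python3 - <<'E'
from h import *
np.set_printoptions(precision=4,suppress=True)
W=load("w1.npz"); im=cv2.imread("pics/w1.png"); g=im.max(2)
roi=np.zeros_like(g); roi[0:160,165:300]=1
B=blobs(im,(g<75)&(roi>0),60)
for c,s,m in B:
    P=[plane(W,c,z)[:2] for z in(.004,.015,.15)]
    pts=np.argwhere(m)[:,::-1].astype(np.float32); r=cv2.minAreaRect(pts); bx=cv2.boxPoints(r)
    print(c,s,"rect",np.round(r[1],1), "z15mm",P[1],"z150",P[2])
    z=.151 if c[0]>255 else .016
    Q=np.array([plane(W,b,z)[:2] for b in bx]); print("  corners",Q.ravel(),"sides",np.linalg.norm(Q[1]-Q[0]),np.linalg.norm(Q[2]-Q[1]))
    e=Q[1]-Q[0] if abs((Q[1]-Q[0])[0])>abs((Q[2]-Q[1])[0]) else Q[2]-Q[1]; print("  ang",np.degrees(np.arctan2(e[1],e[0])))
k=.64
for n,a in dict(farL=(417,21),farR=(471,22),nearL=(413,274),nearR=(461,274)).items(): print(n,plane(W,(a[0]*k,a[1]*k),.119))
E
```

```text
[203.8488  25.0797] [174   9  54  33 979] rect [32. 53.] z15mm [0.6    0.3748] z150 [0.5728 0.3425]
  corners [0.6092 0.4243 0.6316 0.3467 0.5879 0.3343 0.5647 0.4135] sides 0.08080138837014741 0.04541912695979527
  ang -164.13465370727064
[209.1503  62.6917] [185  56  44  18 386] rect [17. 43.] z15mm [0.5494 0.3528] z150 [0.5368 0.3268]
  corners [0.5482 0.3917 0.5673 0.3268 0.543  0.32   0.5235 0.3856] sides 0.0676029419958941 0.025246329447817326
  ang -164.23052995743177
[272.7839  98.9366] [268  79  10  41 347] rect [ 8.7 40.2] z15mm [0.5261 0.2399] z150 [0.5202 0.2464]
  corners [0.497  0.245  0.5399 0.2573 0.5425 0.2479 0.4997 0.2352] sides 0.04459744262721058 0.009816155911226181
  ang 16.06099789617667
[205.4832  99.7114] [182  89  48  21 596] rect [20. 47.] z15mm [0.4931 0.3441] z150 [0.4967 0.3207]
  corners [0.4984 0.3846 0.5201 0.3119 0.4901 0.3034 0.4679 0.3773] sides 0.07586326253076639 0.031196311949014247
  ang -164.2871898356703
[207.998  134.9746] [184 120  50  30 986] rect [29.2 47.6] z15mm [0.4392 0.3259] z150 [0.4584 0.3077]
  corners [0.4429 0.3703 0.4738 0.2972 0.4292 0.279  0.3971 0.354 ] sides 0.07940413507370385 0.0481284801232077
  ang -157.82185975236726
farL [0.613  0.2817 0.119 ]
farR [0.6247 0.2424 0.119 ]
nearL [0.4238 0.2252 0.119 ]
nearR [0.4361 0.1854 0.119 ]
```

```bash
python3 jog.py '[[0.041,0.01,0.04,0,0,0,1],[0.0815,0.019,0.08,0,0,0,1],[0.0815,0.019,0.13,0,0,0,1],[0.0815,0.019,0.174,0,0,0,1],[0.0815,0.019,0.174,0,0,0,1],[0.0815,0.019,0.174,0,0,0,0],[0.0815,0.019,0.174,0,0,0,0],[0.0815,0.019,0.174,0,0,0,0],[0.0815,0.019,0.174,0,0,0,0],[0.0815,0.019,0.174,0,0,0,0]]'
```

```text
time_s: 3.32
eef_pos: [0.5205, 0.243, 0.1278]
eef_rot: [-0.0, 0.989, 0.146, 0.0]
wrist_force: [0.1, -0.5, 0.9]
opening: 0.001
grasp_force: 0.0
```

```bash
python3 - <<'E'
from h import *
print(ctrl.get_obs()["opening"],ctrl.get_obs()["grasp_force"])
im=ctrl.camera("wrist"); cv2.imwrite("pics/w2.png",im)
s=ctrl.camera("scene"); cv2.imwrite("pics/s2.png",s)
cv2.imwrite("pics/w2b.png",np.hstack([cv2.resize(im,(400,300)),cv2.resize(s[130:280,150:350],(400,300),interpolation=cv2.INTER_CUBIC)]))
E
```

```text
0.0011664855457005625 0.0
```

View pics/w2b.png

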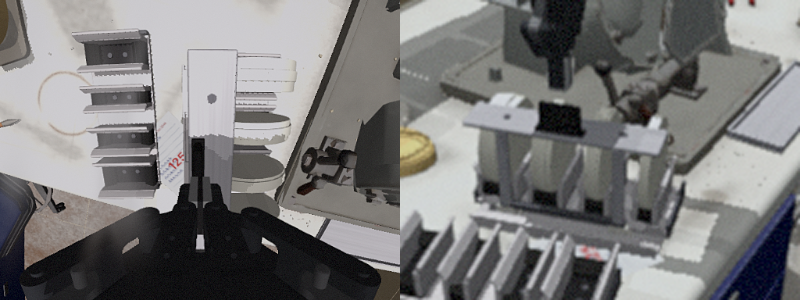

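The wrist half shows the shut fingertips near (200,185), with the tab at (198,155) ahead of them; the scene half shows the tip at (562,88) above the tab (562,115). Checking where the TCP should project.

```bash
python3 - <<'E'
from h import *
np.set_printoptions(precision=4,suppress=True)
o=ctrl.get_obs();p=o["eef_pos"]
S,W,T=cam("scene"),cam("wrist"),cam("top")
print(p,"scene",proj(S,[p]),"wrist",proj(W,[p]),W[2], -W[2][:3,:3].T@W[2][:3,3])
t=ctrl.camera("top"); cv2.imwrite("pics/t2.png",t)
im=cv2.imread("pics/w2.png"); w=im[:,:]; s=cv2.imread("pics/s2.png")
cv2.imwrite("pics/z2.png",np.hstack([cv2.resize(im[150:300,180:330],(400,400)),cv2.resize(s[150:220,195:265],(400,400),interpolation=cv2.INTER_CUBIC)]))
E
```

```text
[0.5204 0.243  0.1275] scene [[230.3844 192.0867]] wrist [[256.3641 213.6616]] [[ 0.2887 -0.9574  0.0014  0.0826]
 [ 0.9176  0.2762 -0.2859 -0.5252]
 [ 0.2733  0.0838  0.9583 -0.4813]
 [ 0.      0.      0.      1.    ]] [0.5896 0.2645 0.3109]
```

View pics/z2.png

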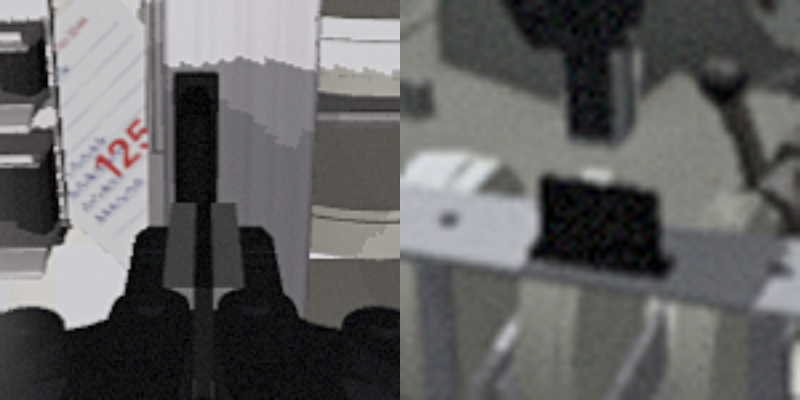

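```bash
python3 - <<'E'
from h import *
np.set_printoptions(precision=2,suppress=True)
o=ctrl.get_obs();p=o["eef_pos"]
S,W=cam("scene"),cam("wrist")
ax=np.array([np.cos(.293),np.sin(.293),0])
for d in(0,.02,.03,.035,.04,.045): print(d,"scene c",proj(S,[p+[0,0,d]])[0],"wrist c",proj(W,[p+[0,0,d]])[0],"wrist front 11/8mm",proj(W,[p+[0,0,d]+.011*ax])[0],proj(W,[p+[0,0,d]+.008*ax])[0])
print("tab in w2: black top edge rows 177..; proj tab ends z.151:",proj(W,[[.5412,.2526,.151],[.4984,.2401,.151]]),"scene",proj(S,[[.5412,.2526,.151],[.4984,.2401,.151]]))
E
```

```text
0 scene c [230.41 192.11] wrist c [256.41 213.66] wrist front 11/8mm [256.42 198.98] [256.41 203.03]
0.02 scene c [230.08 183.22] wrist c [256.51 225.15] wrist front 11/8mm [256.52 209.08] [256.52 213.53]
0.03 scene c [229.91 178.69] wrist c [256.57 231.87] wrist front 11/8mm [256.58 215.01] [256.58 219.68]
0.035 scene c [229.82 176.4 ] wrist c [256.6  235.53] wrist front 11/8mm [256.62 218.24] [256.61 223.03]
0.04 scene c [229.74 174.09] wrist c [256.64 239.4 ] wrist front 11/8mm [256.65 221.67] [256.65 226.58]
0.045 scene c [229.65 171.77] wrist c [256.67 243.51] wrist front 11/8mm [256.69 225.32] [256.68 230.36]
tab in w2: black top edge rows 177..; proj tab ends z.151: [[251.19 192.95]
 [250.94 258.06]] scene [[218.15 180.79]
 [240.41 184.19]]
```

```bash
python3 - <<'E'
from h import *
np.set_printoptions(precision=4,suppress=True)
o=ctrl.get_obs();print(o)
W=cam("wrist");im=ctrl.camera("wrist");cv2.imwrite("pics/w3.png",im);np.savez("w3.npz",K=W[0],d=W[1],V=W[2])
print(cv2.absdiff(im,cv2.imread("pics/w2.png")).mean())
for f,c in(("w1",load("w1.npz")),("w3",W)):
    g=cv2.imread(f"pics/{f}.png").max(2)
    print(f,"plate far edge rows at col of projected corner:",proj(c,[[.613,.2805,.119],[.6247,.242,.119]]))
E
```

```text
{'time_s': 3.475, 'q': array([ 0.2302,  0.2438,  1.6679, -0.0001,  1.23  ,  1.5081]), 'dq': array([-0.0013,  0.0024,  0.0005,  0.0002, -0.0011,  0.0023]), 'joint_efforts': array([  0.0071, -45.7576, -33.2017,   0.0002,   0.0012,  -0.0001]), 'eef_pos': array([0.5204, 0.2429, 0.1274]), 'eef_rot': array([ 0.    ,  0.9893,  0.146 , -0.0001]), 'wrist_force': array([-0.1772,  0.5796, -0.8866]), 'torque': array([0.03  , 0.052 , 0.0232]), 'grasp_force': 0.0, 'opening': 0.00010406392051630586}
3.312833997938368
w1 plate far edge rows at col of projected corner: [[267.8644  13.7329]
 [301.7825  14.1606]]
w3 plate far edge rows at col of projected corner: [[242.1268  64.5077]
 [304.3937  64.6089]]
```

View pics/w3.png

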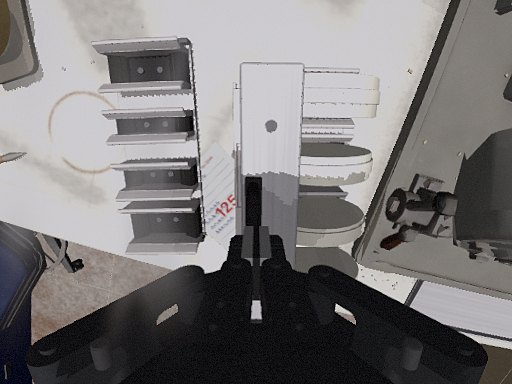

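The picture shows plate corners at (241,64),(303,64), exactly where projected, so the calibration holds. But the shut fingertips end at row ~226 rather than ~201, and in the scene at row 174.5 rather than 192: both say the real tips are about 38 mm short of the reported TCP. So I re-open and go lower, in steps.

```bash
python3 jog.py '[[0,-0.002,0,0,0,0,1],[0,-0.002,0,0,0,0,1],[0,-0.002,0,0,0,0,1],[0,-0.002,0,0,0,0,1],[0,-0.002,0.015,0,0,0,1],[0,-0.002,0.025,0,0,0,1],[0,-0.002,0.035,0,0,0,1],[0,-0.002,0.035,0,0,0,1]]'; python3 jog.py '[[0,0,0,0,0,0,0],[0,0,0,0,0,0,0],[0,0,0,0,0,0,0],[0,0,0,0,0,0,0],[0,0,0,0,0,0,0]]'
python3 - <<'E'
from h import *
im=ctrl.camera("wrist"); s=ctrl.camera("scene")
cv2.imwrite("pics/z3.png",np.hstack([cv2.resize(im[150:300,180:330],(400,400)),cv2.resize(s[150:220,195:265],(400,400),interpolation=cv2.INTER_CUBIC)]))
E
```

```text
time_s: 4.53
eef_pos: [0.5188, 0.2445, 0.091]
eef_rot: [0.0, 0.989, 0.146, -0.001]
wrist_force: [-0.1, 0.7, -0.3]
opening: 1.001
grasp_force: 0.0
time_s: 5.15
eef_pos: [0.5201, 0.2449, 0.0928]
eef_rot: [-0.0, 0.989, 0.146, 0.0]
wrist_force: [-1.1, 0.9, 2.3]
opening: 0.079
grasp_force: 60.8
```

View pics/z3.png

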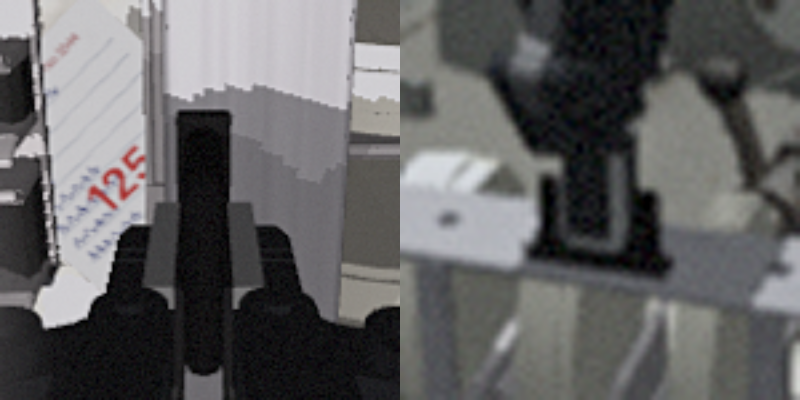

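The scene half shows the fingers astride the tab, tips just above the plate; grip 61 N. Sliding 62 mm to the open end.

```bash
python3 jog.py '[[-0.015,0,0,0,0,0,0],[-0.03,0,0,0,0,0,0],[-0.045,0,0,0,0,0,0],[-0.06,0,0,0,0,0,0],[-0.06,0,0,0,0,0,0]]'
```

```text
time_s: 5.88
eef_pos: [0.4617, 0.2273, 0.0928]
eef_rot: [0.0, 0.989, 0.146, 0.0]
wrist_force: [0.1, 0.5, 0.1]
opening: 0.078
grasp_force: 60.3
```

```bash
python3 jog.py '[[0,0,-0.006,0,0,0,0],[0,0,-0.012,0,0,0,0],[0,0,-0.018,0,0,0,0],[0,0,-0.018,0,0,0,0]]'
```

```text
time_s: 6.38
eef_pos: [0.4629, 0.2276, 0.1111]
eef_rot: [-0.0, 0.989, 0.146, 0.001]
wrist_force: [-0.4, 0.0, -2.6]
opening: 0.077
grasp_force: 60.1
```

```bash
python3 jog.py '[[0,0,-0.04,0,0,0,0],[0,0,-0.08,0,0,0,0],[-0.03,0,-0.1,0,0,0,0],[-0.07,0,-0.1,0,0,0,0],[-0.11,0,-0.1,0,0,-0.1,0],[-0.13,0,-0.1,0,0,-0.25,0],[-0.13,0,-0.1,0,0,-0.42,0],[-0.13,0,-0.1,0,0,-0.6,0],[-0.13,0,-0.1,0,0,-0.78,0],[-0.13,0,-0.1,0,0,-0.96,0]]'; python3 - <<'E'
from h import *
from scipy.spatial.transform import Rotation as R
o=ctrl.get_obs();q=o["eef_rot"];r=R.from_quat(q[[1,2,3,0]]).as_matrix()
d=np.array([.42,-.115,.2])-o["eef_pos"]; print(o["eef_pos"],np.degrees(np.arctan2(r[1,0],r[0,0])),r.T@d,o["q"])
E
```

```text
time_s: 7.62
eef_pos: [0.3378, 0.1899, 0.2103]
eef_rot: [-0.0, 0.808, 0.589, -0.0]
wrist_force: [0.4, -0.4, -2.2]
opening: 0.075
grasp_force: 60.1
[0.3377658  0.18993781 0.21032543] 72.12005596000606 [-0.26496166  0.17188726  0.01030718] [ 2.03335889e-01 -2.91186432e-01  2.01763828e+00  4.84648742e-05
  1.41530716e+00  5.15392277e-01]
```

```bash
python3 jog.py '[[-0.05,0.016,0,0,0,-0.1,0],[-0.1,0.032,0,0,0,-0.2,0],[-0.15,0.048,0,0,0,-0.312,0],[-0.2,0.064,0,0,0,-0.312,0],[-0.25,0.08,0,0,0,-0.312,0],[-0.29,0.094,0,0,0,-0.312,0],[-0.29,0.094,0,0,0,-0.312,0],[-0.29,0.094,0,0,0,-0.312,0]]'; python3 - <<'E'
from h import *
from scipy.spatial.transform import Rotation as R
o=ctrl.get_obs();q=o["eef_rot"];r=R.from_quat(q[[1,2,3,0]]).as_matrix()
d=np.array([.4257,-.115,.093])-o["eef_pos"]; print(o["eef_pos"],np.degrees(np.arctan2(r[1,0],r[0,0])),r.T@d,o["q"])
s=ctrl.camera("scene");t=ctrl.camera("top");W=cam("wrist");w=ctrl.camera("wrist");np.savez("w4.npz",K=W[0],d=W[1],V=W[2])
cv2.imwrite("pics/w4.png",w)
cv2.imwrite("pics/z4.png",np.hstack([cv2.resize(w,(400,300)),cv2.resize(s[90:270,220:460],(400,300),interpolation=cv2.INTER_CUBIC)]))
E
```

```text
time_s: 8.62
eef_pos: [0.3363, -0.1144, 0.2102]
eef_rot: [-0.001, 0.709, 0.705, 0.0]
wrist_force: [0.0, -0.1, -2.3]
opening: 0.075
grasp_force: 60.1
[ 0.3362824  -0.11437077  0.21017555] 89.61533653856979 [-0.00014233  0.08948259  0.11712753] [-6.66344853e-01 -3.83090772e-01  2.08305747e+00  4.40130580e-04
  1.44264265e+00 -6.59687940e-01]
```

View pics/z4.png

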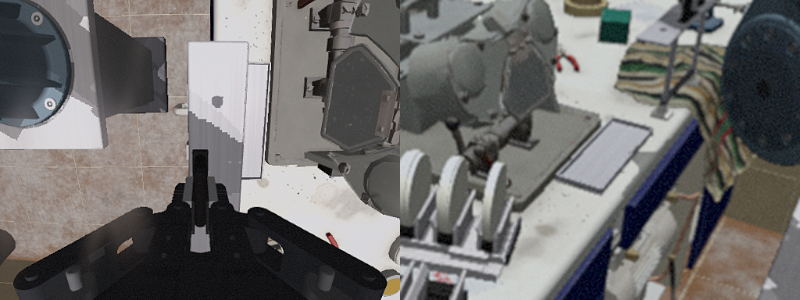

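```bash
python3 - <<'E'
from h import *
np.set_printoptions(precision=4,suppress=True)
W=load("w4.npz")
for a in((270,65),(262,178)): print(plane(W,(a[0]*1.28,a[1]*1.28),.012))
E
python3 jog.py '[[0,0.045,0,0,0,0,0],[0,0.089,0,0,0,0,0],[0,0.089,0.03,0,0,0,0],[0,0.089,0.06,0,0,0,0],[0,0.089,0.09,0,0,0,0],[0,0.089,0.1,0,0,0,0],[0,0.089,0.1,0,0,0,0]]'
```

```text
[ 0.4543 -0.0097  0.012 ]
[ 0.4559 -0.2157  0.012 ]
time_s: 9.65
eef_pos: [0.4255, -0.1147, 0.1104]
eef_rot: [-0.0, 0.709, 0.705, -0.0]
wrist_force: [0.4, 0.0, -1.1]
opening: 0.076
grasp_force: 60.1
```

```bash
python3 jog.py '[[0,0,0.006,0,0,0,0],[0,0,0.012,0,0,0,0],[0,0,0.012,0,0,0,0]]'; python3 jog.py '[[0,0,0.002,0,0,0,0],[0,0,0.004,0,0,0,0],[0,0,0.004,0,0,0,0]]'
```

```text
time_s: 10.02
eef_pos: [0.4254, -0.1154, 0.0983]
eef_rot: [-0.0, 0.709, 0.705, -0.0]
wrist_force: [-0.2, 0.4, -2.2]
opening: 0.076
grasp_force: 60.1
time_s: 10.4
eef_pos: [0.4254, -0.1154, 0.0943]
eef_rot: [-0.0, 0.709, 0.705, -0.0]
wrist_force: [0.2, -1.3, -1.8]
opening: 0.078
grasp_force: 60.1
```

```bash
python3 jog.py '[[0,0,0.001,0,0,0,0],[0,0,0.002,0,0,0,0],[0,0,0.002,0,0,0,0]]'
```

```text
time_s: 10.78
eef_pos: [0.4259, -0.1155, 0.0928]
eef_rot: [0.0, 0.709, 0.705, 0.0]
wrist_force: [0.1, 0.3, 2.3]
opening: 0.079
grasp_force: 60.6
```

Contact felt at z 0.093 (the height it had in the rail). Release and retreat upward.

```bash
python3 jog.py '[[0,0,0,0,0,0,0.25],[0,0,0,0,0,0,0.3],[0,0,0,0,0,0,0.3],[0,0,-0.02,0,0,0,0.3],[0,0,-0.05,0,0,0,0.3],[0,0,-0.1,0,0,0,0.4],[0,0,-0.15,0,0,0,0.6],[0,-0.06,-0.2,0,0,0,1],[0,-0.09,-0.2,0,0,0,1]]'; python3 - <<'E'
from h import *
from scipy.spatial.transform import Rotation as R
o=ctrl.get_obs();q=o["eef_rot"];r=R.from_quat(q[[1,2,3,0]]).as_matrix()
d=np.array([.44,.2,.29])-o["eef_pos"]; print(o["eef_pos"],np.degrees(np.arctan2(r[1,0],r[0,0])),r.T@d,o["q"])
W=cam("wrist");w=ctrl.camera("wrist");np.savez("w5.npz",K=W[0],d=W[1],V=W[2])
s=ctrl.camera("scene");cv2.imwrite("pics/s5.png",s);cv2.imwrite("pics/w5.png",w)
cv2.imwrite("pics/z5.png",np.hstack([cv2.resize(w,(400,300)),cv2.resize(s[90:270,220:460],(400,300),interpolation=cv2.INTER_CUBIC)]))
E
```

```text
time_s: 11.9
eef_pos: [0.3355, -0.1155, 0.2953]
eef_rot: [0.002, 0.709, 0.705, 0.0]
wrist_force: [0.1, -0.8, 1.2]
opening: 0.988
grasp_force: 0.0
[ 0.3354682  -0.11545384  0.29528935] 89.715919100743 [0.31598297 0.10295089 0.00467651] [-6.69622441e-01 -4.36983846e-01  1.95171997e+00 -2.80688033e-04
  1.62224252e+00 -6.64684678e-01]
```

View pics/z5.png

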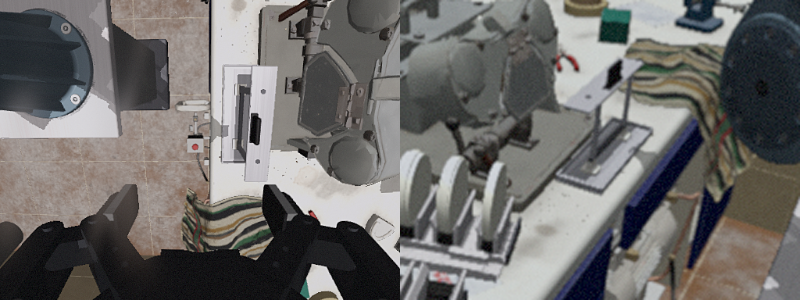

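The bar stands upright in the tray, tab at (255,130) in the wrist half; blanks are undisturbed. Next: two wrist views of the racks with the tool turned so it closes along the row.

```bash
python3 jog.py '[[0.06,0,0,0,0,0,1],[0.12,0,0,0,0,-0.1,1],[0.18,0,0,0,0,-0.2,1],[0.24,0,0,0,0,-0.293,1],[0.28,0.04,0,0,0,-0.293,1],[0.31,0.09,0,0,0,-0.293,1],[0.33,0.14,0,0,0,-0.293,1],[0.345,0.165,0,0,0,-0.293,1],[0.345,0.165,0,0,0,-0.293,1],[0.345,0.165,0,0,0,-0.293,1]]'; cat >> h.py <<'E'
from scipy.spatial.transform import Rotation as R
def pose():
    o=ctrl.get_obs();q=o["eef_rot"];r=R.from_quat(q[[1,2,3,0]]).as_matrix(); return o["eef_pos"],r
def shot(n):
    W=cam("wrist");w=ctrl.camera("wrist");np.savez(n+".npz",K=W[0],d=W[1],V=W[2]);cv2.imwrite(f"pics/{n}.png",w);return w
def togo(P,yaw):
    p,r=pose(); a=np.radians(yaw)
    t=np.array([[np.cos(a),np.sin(a),0],[np.sin(a),-np.cos(a),0],[0,0,-1]]).T
    print("at",np.round(p,4),"togo",np.round(r.T@(np.array(P)-p),4),"rot",np.round(R.from_matrix(r.T@t).as_rotvec(),4))
E
python3 - <<'E'
from h import *
shot("w6"); print(pose())
E
python3 jog.py '[[0.05,0,0,0,0,0,1],[0.1,0,0,0,0,0,1],[0.1,0,0,0,0,0,1],[0.1,0,0,0,0,0,1]]'; python3 - <<'E'
from h import *
a=shot("w7"); b=cv2.imread("pics/w6.png"); cv2.imwrite("pics/z7.png",np.vstack([cv2.resize(b[:260],(591,300)),cv2.resize(a[:260],(591,300))]))
E
```

```text
time_s: 13.25
eef_pos: [0.502, 0.2291, 0.2916]
eef_rot: [-0.001, 0.599, 0.801, -0.001]
wrist_force: [-0.0, 0.1, -0.1]
opening: 1.0
grasp_force: 0.0
(array([0.5019411 , 0.22896524, 0.29205738]), array([[-2.83067314e-01,  9.59099640e-01, -8.80670834e-04],
       [ 9.59100044e-01,  2.83067215e-01, -2.38353417e-04],
       [ 2.06843636e-05, -9.12121498e-04, -9.99999584e-01]]))
time_s: 13.8
eef_pos: [0.474, 0.3245, 0.2928]
eef_rot: [0.0, 0.599, 0.801, 0.0]
wrist_force: [-0.1, 0.6, -0.7]
opening: 1.002
grasp_force: 0.0
```

View pics/z7.png

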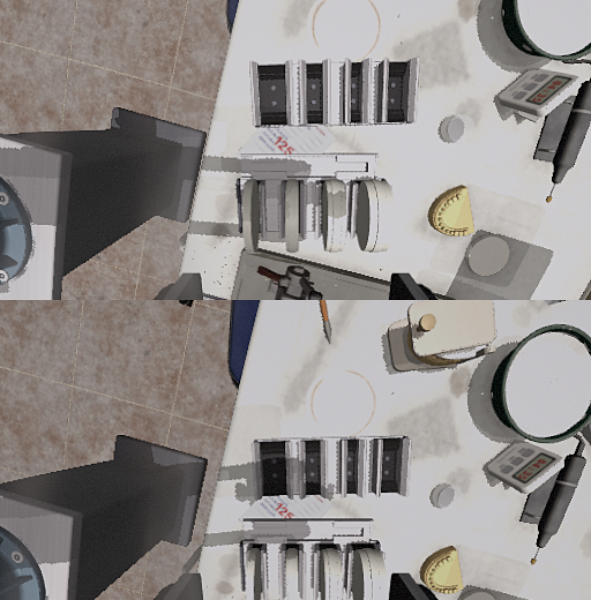

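The upper picture (w6) shows the magazine with slots at (272,95),(312,95),(352,95),(397,95) and blanks' rims at (250,215),(292,215),(332,215),(375,215), thinnest near the robot; the lower one (w7) is the same from 0.1 m further left. I zoom in for exact edges.

```bash
python3 - <<'E'
from h import *
a=cv2.imread("pics/w6.png")[45:225,203:353]; b=cv2.imread("pics/w7.png")[110:260,203:363]
A=cv2.resize(a,(450,540),interpolation=cv2.INTER_CUBIC); B=cv2.resize(b,(348,326),interpolation=cv2.INTER_CUBIC)
C=np.zeros((540,800,3),np.uint8); C[:,:450]=A; C[:326,452:]=B; cv2.imwrite("pics/z8.png",C)
E
```

```text
(no output)
```

View pics/z8.png

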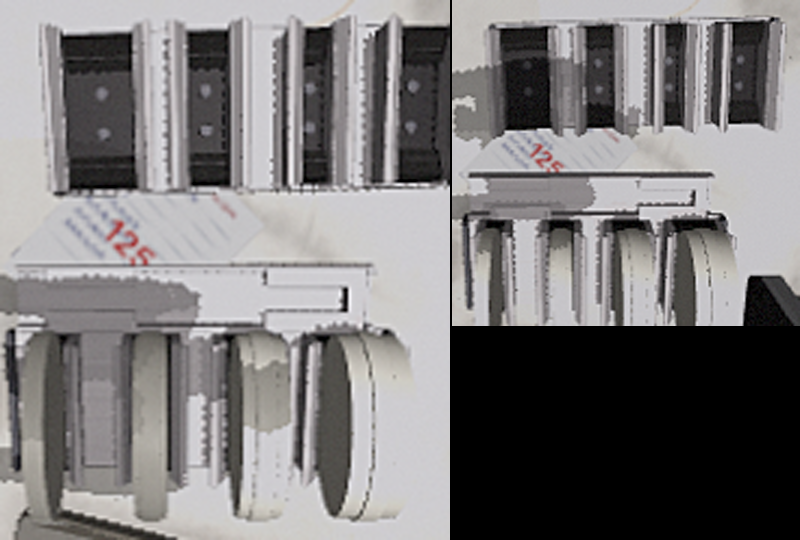

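The left crop shows the floor screws of the four slots at (101,94)/(102,134), (205,91)/(206,130), (310,87)/(311,128), (411,86)/(412,127), the right crop the same at about (527,64)/(528,92) etc.; the blanks' rims end at row 518. I triangulate saddles from the screws and blanks from tangents.

```bash
python3 - <<'E'
from h import *
np.set_printoptions(precision=4,suppress=True)
from scipy.optimize import least_squares
W6,W7,W1,T=load("w6.npz"),load("w7.npz"),load("w1.npz"),cam("top")
a=lambda x,y:(203+x/3,45+y/3); b=lambda x,y:(203+(x-452)/2.175,110+y/2.175)
i6=cv2.imread("pics/w6.png",0).astype(float); i7=cv2.imread("pics/w7.png",0).astype(float)
def ref(im,p):  # sub-pixel centroid of the bright screw
    x,y=np.round(p).astype(int); w=im[y-3:y+4,x-3:x+4]; w=np.clip(w-np.percentile(w,60),0,None); Y,X=np.mgrid[-3:4,-3:4]
    return np.array([x+(w*X).sum()/w.sum(),y+(w*Y).sum()/w.sum()])
s6=[((101,94),(102,134)),((205,91),(206,130)),((310,87),(311,128)),((411,86),(412,127))]
s7=[((527,64),(528,92)),((599,64),(600,88)),((670,62),(670,85)),((740,60),(740,85))]
M=[]
for p,q in zip(s6,s7):
    m=[]
    for k in(0,1):
        u6,u7=ref(i6,a(*p[k])),ref(i7,b(*q[k])); X,e=cross(W6,u6,W7,u7); m.append(X); print(u6,u7,X,round(e,4),"on z.012:",plane(W6,u6,.012)[:2],plane(W7,u7,.012)[:2])
    M.append(np.mean(m,0))
M=np.array(M);print(M,np.linalg.norm(np.diff(M[:,:2],axis=0),axis=1)); d=M[3]-M[0];print("ang",np.degrees(np.arctan2(d[1],d[0])))
ang=np.arctan2(d[1],d[0]); u=np.array([np.cos(ang),np.sin(ang),0]); v=np.array([-u[1],u[0],0])
t=lambda x,y:(135+x/5,130+y/5)
for n,p6,p1,pt in(("10",(45,518),(528,250),(612,385)),("16",(150,518),(534,190),(582,285)),("22",(258,518),(538,125),(551,190)),("30",(365,518),(543,62),(525,80))):
    L=[]
    for c,p in((W6,a(*p6)),(W1,(p1[0]*.64,p1[1]*.64)),(T,t(*pt))):
        o,r=ray(c,p); o2=np.array([o@v,o[2]]); r2=np.array([r@v,r[2]]); r2/=np.linalg.norm(r2); nrm=np.array([-r2[1],r2[0]]); L.append((o2,nrm if nrm[0]>0 else -nrm))
    f=lambda x:[(x-o)@m-.049 for o,m in L]
    r=least_squares(f,[.1,.06]); r2=[least_squares(lambda y:[f([y[0],.064])[k]],[.1]).x[0] for k in range(3)]
    print(n,"v,z",r.x,"res",r.fun,"v at z=.064",np.array(r2))
print("mag v",M@v,"u",M@u)
E
```

```text
[236.4455  75.7763] [236.7463 137.9118] [0.4366 0.3374 0.0027] 0.0006 on z.012: [0.4377 0.3367] [0.4366 0.3384]
[237.1791  89.0616] [237.531  151.5831] [0.4443 0.3175 0.0161] 0.0005 on z.012: [0.4442 0.3177] [0.444  0.3168]
[271.1279  74.6677] [269.8269 138.512 ] [0.4894 0.3533 0.015 ] 0.0 on z.012: [0.4895 0.3537] [0.4897 0.353 ]
[271.3791  88.0446] [270.0856 150.6181] [0.4957 0.3343 0.0156] 0.0 on z.012: [0.4958 0.3346] [0.4961 0.3338]
[304.2355  74.1329] [301.2086 138.0373] [0.5387 0.3689 0.0158] 0.0002 on z.012: [0.5391 0.3695] [0.5395 0.3687]
[305.8179  87.0613] [301.4719 149.5173] [0.5465 0.3512 0.0149] 0.0018 on z.012: [0.5477 0.3518] [0.5462 0.3507]
[340.2141  73.2951] [335.1094 136.9663] [0.5924 0.3869 0.0152] 0.0001 on z.012: [0.5931 0.3874] [0.5934 0.3868]
[339.4428  86.8235] [334.4351 149.0399] [0.5986 0.3676 0.0143] 0.0003 on z.012: [0.5991 0.3679] [0.5995 0.3675]
[[0.4404 0.3274 0.0094]
 [0.4926 0.3438 0.0153]
 [0.5426 0.3601 0.0154]
 [0.5955 0.3772 0.0148]] [0.0547 0.0526 0.0556]
ang 17.805207890675277
10 v,z [0.019  0.0568] res [-0.0004  0.0006 -0.0002] v at z=.064 [0.0224 0.0206 0.0194]
16 v,z [0.0181 0.0586] res [-0.0008  0.001  -0.0003] v at z=.064 [0.0212 0.0187 0.0187]
22 v,z [0.0189 0.0626] res [-0.0004  0.0006 -0.0002] v at z=.064 [0.0199 0.0187 0.0191]
30 v,z [0.0144 0.0544] res [-0.  0. -0.] v at z=.064 [0.0185 0.0174 0.0149]
mag v [0.1771 0.1767 0.1769 0.1771] u [0.5194 0.5741 0.6267 0.6823]
```

Saddle floors at z≈0.015, pitches 54±1.5 mm, magazine at 17.8°; blank centres at z≈0.06, carrier at ≈16.4° – all plausible. Now the blanks' positions along the row from intensity profiles across their rims.

```bash
python3 - <<'E'
from h import *
W6,W1,W7=load("w6.npz"),load("w1.npz"),load("w7.npz")
i6=cv2.imread("pics/w6.png",0); i1=cv2.imread("pics/w1.png",0); t0=cv2.imread("pics/top0.png",0);T=cam("top")
an=np.radians(16.4); u=np.array([np.cos(an),np.sin(an),0]); v=np.array([-u[1],u[0],0])
b16=np.array([.5741*np.cos(np.radians(17.8))-.0192*np.sin(np.radians(17.8)),.5741*np.sin(np.radians(17.8))+.0192*np.cos(np.radians(17.8))])
v0=b16@v[:2]; print("v_c",v0, "tab u",np.array([.5198,.2463])@u[:2])
us=np.arange(.45,.69,.001)
for nm,im,c,dv in(("w6",i6,W6,0),("w6 -15",i6,W6,-.015),("w1 -35",i1,W1,-.035),("top -30",t0,T,-.03)):
    z=.064+np.sqrt(.049**2-dv**2)
    P=[u*x+v*(v0+dv)+[0,0,z] for x in us]; uv=proj(c,P).astype(np.float32)
    g=cv2.remap(im,uv[:,0].reshape(1,-1),uv[:,1].reshape(1,-1),cv2.INTER_LINEAR)[0]
    print(nm)
    for k in range(0,240,40): print(" u=%.3f "%us[k]," ".join("%3d"%x for x in g[k:k+40]))
E
```

```text
v_c 0.03322078208123691 tab u 0.5681921047863224
w6
 u=0.450  110 108 107 104 103 103 102 101 100 101 103 107 112 116 123 129 133 132 133 135 136 136 136 136 139 141 136 123 100  81  64  42 102 154 173 167 166 166 164 167
 u=0.490  170 167 135  92  67  74  75  75  74  76  76  72  65  73  86  96  94 121 132 125 101 115 134 144 142 141 141 143 141 141 142 143 145 141 131 114 120 128 116 102
 u=0.530   92  87  88 125 157 165 163 164 165 166 166 167 168 167 169 166 158 169 152 110  33  70  97 104  97 113 126 124 160 186 203 208 207 207 204 184 154 124 100 154
 u=0.570  192 205 180 149 127 111  73  63  67  80  79  77  71  55 143 202 211 208 207 203 188 196 203 207 205 205 205 206 206 197 191 199 203 206 208 211 182 139  91  68
 u=0.610   54  73 176 206 199 164 151 116  85  71  76  79  80  78  79  78  76  79  79  77  77  76  70  69 170 205 209 206 205 205 205 206 210 190 123 183 209 206 205 205
 u=0.650  205 206 205 205 205 204 204 205 205 205 205 205 204 205 205 204 204 204 205 204 204 204 204 205 205 205 205 204 203 203 204 204 204 204 203 203 203 201 198 196
w6 -15
 u=0.450  174 169 166
[... 2353 characters left out ...]
  83  70  56  43  49
 u=0.530   54  66  85 103 120 138 150 157 163 165 167 169 171 172 171 170 166 160 154 146 138 137 139 144 152 158 162 165 165 156 147 131 111  94  90  87  98 115 128 131
 u=0.570  133 120 100  82  67  53  49  51  53  55  57  64  74  84 105 125 141 153 163 161 160 160 161 163 166 168 169 169 169 169 168 168 168 168 163 157 147 134 119 102
 u=0.610   83  74  76  81 102 121 131 130 128 109  90  76  64  53  52  53  53  54  54  55  56  61  74  87 105 123 141 152 161 165 165 165 162 160 159 159 159 163 166 168
 u=0.650  169 169 170 169 169 170 171 171 171 171 170 169 169 169 169 170 170 170 170 170 170 170 170 171 171 172 171 171 171 172 172 173 173 172 170 170 171 171 172 172
```

Profiles give blank centres along the row at u = 0.4867, 0.5407, 0.5946, 0.6487 (pitch 54.0 mm, rim widths 10/16/22/30 as expected). Slot widths seen are in ratio 50:29:22:38, so from the robot outward: 30, 16, 10, 22. Start with blank_10.

```bash
python3 jog.py '[[-0.05,-0.02,0,0,0,0,0.6],[-0.1,-0.04,0,0,0,0,0.4],[-0.144,-0.06,0.03,0,0,0,0.35],[-0.144,-0.06,0.08,0,0,0,0.35],[-0.144,-0.06,0.12,0,0,0,0.35],[-0.144,-0.06,0.12,0,0,0,0.35]]'; python3 -c "
from h import *
togo([.4576,.1691,.055],106.4)"
```

```text
time_s: 14.6
eef_pos: [0.455, 0.1683, 0.1698]
eef_rot: [-0.002, 0.6, 0.8, -0.002]
wrist_force: [0.4, -0.4, 0.9]
opening: 0.349
grasp_force: 0.0
at [0.455  0.1683 0.1698] togo [-1.000e-04  3.400e-03  1.148e-01] rot [-0.0064 -0.001  -0.0016]
```

```bash
python3 jog.py '[[0,0.002,0.04,0,0,0,0.35],[0,0.002,0.08,0,0,0,0.35],[0,0.002,0.1,0,0,0,0.35],[0,0.002,0.113,0,0,0,0.35],[0,0.002,0.113,0,0,0,0.35]]'; python3 -c "
from h import *
togo([.4576,.1691,.055],106.4)"
```

```text
time_s: 15.22
eef_pos: [0.4601, 0.1703, 0.0601]
eef_rot: [0.0, 0.599, 0.801, 0.0]
wrist_force: [0.3, -0.0, 1.0]
opening: 0.345
grasp_force: 0.0
at [0.4601 0.1703 0.0601] togo [-0.0005 -0.0027  0.0051] rot [0.0005 0.0002 0.0004]
```

```bash
python3 jog.py '[[0,-0.003,0.004,0,0,0,0.35],[0,-0.003,0.004,0,0,0,0],[0,-0.003,0.004,0,0,0,0],[0,-0.003,0.004,0,0,0,0],[0,-0.003,0.004,0,0,0,0]]'; python3 -c "
from h import *
togo([.4576,.1691,.055],106.4)"
```

```text
time_s: 15.85
eef_pos: [0.4573, 0.1698, 0.0562]
eef_rot: [0.001, 0.599, 0.801, 0.001]
wrist_force: [-0.3, -0.0, 5.9]
opening: 0.1
grasp_force: 61.0
at [0.4573 0.1698 0.0562] togo [-0.0008  0.0001  0.0012] rot [0.0014 0.0002 0.0008]
```

```bash
python3 jog.py '[[0,0,-0.03,0,0,0,0],[0,0,-0.08,0,0,0,0],[0,0,-0.13,0,0,0,0],[0.03,0.026,-0.13,0,0,0,0],[0.065,0.056,-0.13,0,0,-0.01,0],[0.1,0.086,-0.13,0,0,-0.024,0],[0.135,0.116,-0.13,0,0,-0.024,0],[0.159,0.136,-0.13,0,0,-0.024,0],[0.159,0.136,-0.13,0,0,-0.024,0],[0.159,0.136,-0.13,0,0,-0.024,0]]'; python3 -c "
from h import *
togo([.5431,.3610,.0562],107.8)
w=shot('w9');s=ctrl.camera('scene');cv2.imwrite('pics/s9.png',s)"
```

```text
time_s: 17.1
eef_pos: [0.5413, 0.3599, 0.1845]
eef_rot: [-0.0, 0.589, 0.808, -0.001]
wrist_force: [-0.9, 0.1, -0.3]
opening: 0.098
grasp_force: 60.0
at [0.5413 0.3599 0.1845] togo [0.0005 0.0023 0.1283] rot [-0.002   0.0006  0.0005]
```

```bash
python3 jog.py '[[0,0.001,0.04,0,0,0,0],[0,0.001,0.075,0,0,0,0],[0,0.001,0.085,0,0,0,0],[0,0.001,0.085,0,0,0,0],[0,0.001,0.085,0,0,0,0]]'; python3 -c "
from h import *
togo([.5431,.3610,.0562],107.8)
togo([.5431,.3610,.0562],107.8)"
```

```text
time_s: 17.82
eef_pos: [0.5443, 0.3613, 0.1026]
eef_rot: [0.001, 0.589, 0.808, 0.001]
wrist_force: [0.4, 0.8, -1.2]
opening: 0.096
grasp_force: 59.9
at [0.5443 0.3613 0.1026] togo [ 0.0001 -0.0013  0.0464] rot [ 0.0032 -0.0003  0.0001]
at [0.5443 0.3613 0.1026] togo [ 0.0001 -0.0013  0.0464] rot [ 0.0032 -0.0003  0.0001]
```

```bash
python3 jog.py '[[0,-0.001,0.012,0,0,0,0],[0,-0.001,0.024,0,0,0,0],[0,-0.001,0.034,0,0,0,0],[0,-0.001,0.04,0,0,0,0],[0,-0.001,0.04,0,0,0,0]]'; python3 -c "
from h import *
togo([.5431,.3610,.0562],107.8)"; python3 jog.py '[[0,0,0.002,0,0,0,0],[0,0,0.004,0,0,0,0],[0,0,0.004,0,0,0,0]]'
```

```text
time_s: 18.45
eef_pos: [0.5415, 0.3605, 0.0596]
eef_rot: [-0.0, 0.589, 0.808, -0.001]
wrist_force: [-0.0, 0.5, -0.1]
opening: 0.103
grasp_force: 60.0
at [0.5415 0.3605 0.0596] togo [0.     0.0017 0.0034] rot [-0.0014  0.0001  0.0004]
time_s: 18.82
eef_pos: [0.542, 0.3606, 0.0565]
eef_rot: [-0.0, 0.589, 0.808, -0.0]
wrist_force: [0.8, 0.5, -1.1]
opening: 0.096
grasp_force: 60.0
```

```bash
python3 jog.py '[[0,0.001,0.001,0,0,0,0],[0,0.001,0.002,0,0,0,0],[0,0.001,0.002,0,0,0,0]]';  python3 jog.py '[[0,0,0.001,0,0,0,0],[0,0,0.0015,0,0,0,0],[0,0,0.0015,0,0,0,0]]'
```

```text
time_s: 19.2
eef_pos: [0.5432, 0.361, 0.0562]
eef_rot: [0.0, 0.589, 0.808, 0.0]
wrist_force: [-4.3, -2.3, 8.6]
opening: 0.098
grasp_force: 61.4
time_s: 19.58
eef_pos: [0.5437, 0.3612, 0.0561]
eef_rot: [0.001, 0.589, 0.808, 0.001]
wrist_force: [-5.5, -3.3, 15.9]
opening: 0.098
grasp_force: 62.5
```

Contact at exactly the same height as in the carrier. Release, lift, and go to blank_16.

```bash
python3 jog.py '[[0,-0.001,-0.002,0,0,0,0],[0,-0.001,-0.002,0,0,0,0.3],[0,-0.001,-0.002,0,0,0,0.35],[0,-0.001,-0.002,0,0,0,0.35],[0,-0.001,-0.04,0,0,0,0.35],[0,-0.001,-0.09,0,0,0,0.35],[0,-0.001,-0.13,0,0,0,0.4]]'; python3 -c "
from h import *
togo([.5094,.1844,.12],106.4)
w=shot('w10')
def top(p,yaw,ths):
    pass"
```

```text
time_s: 20.45
eef_pos: [0.5424, 0.3608, 0.1849]
eef_rot: [0.0, 0.589, 0.808, 0.001]
wrist_force: [0.4, 0.1, -0.1]
opening: 0.403
grasp_force: 0.0
at [0.5424 0.3608 0.1849] togo [-0.1579 -0.0855  0.0647] rot [ 0.0012 -0.0001  0.0247]
```

```bash
python3 jog.py '[[-0.05,-0.027,0,0,0,0,0.4],[-0.1,-0.054,0,0,0,0.012,0.4],[-0.145,-0.078,0,0,0,0.025,0.4],[-0.158,-0.0855,0.03,0,0,0.025,0.4],[-0.158,-0.0855,0.065,0,0,0.025,0.4],[-0.158,-0.0855,0.065,0,0,0.025,0.4],[-0.158,-0.0855,0.065,0,0,0.025,0.4]]'; python3 -c "
from h import *
togo([.5094,.1844,.0555],106.4)"
```

```text
time_s: 21.38
eef_pos: [0.5097, 0.1844, 0.119]
eef_rot: [0.0, 0.599, 0.801, 0.0]
wrist_force: [-0.4, 0.5, 0.1]
opening: 0.398
grasp_force: 0.0
at [0.5097 0.1844 0.119 ] togo [ 0.0001 -0.0003  0.0635] rot [0.0011 0.0001 0.0001]
```

```bash
python3 jog.py '[[0,0,0.03,0,0,0,0.4],[0,0,0.055,0,0,0,0.4],[0,0,0.063,0,0,0,0.4],[0,0,0.063,0,0,0,0.4],[0,0,0.063,0,0,0,0.4]]'; python3 -c "
from h import *
togo([.5094,.1844,.0555],106.4)"
```

```text
time_s: 22.0
eef_pos: [0.5102, 0.1844, 0.0565]
eef_rot: [0.001, 0.599, 0.801, 0.001]
wrist_force: [0.2, -1.1, 0.4]
opening: 0.396
grasp_force: 0.0
at [0.5102 0.1844 0.0565] togo [ 0.0003 -0.0008  0.001 ] rot [0.0025 0.0004 0.    ]
```

```bash
python3 jog.py '[[0,-0.001,0.001,0,0,0,0],[0,-0.001,0.001,0,0,0,0],[0,-0.001,0.001,0,0,0,0],[0,-0.001,0.001,0,0,0,0]]'; python3 -c "
from h import *
p,_=pose(); print(p)
togo(p+[.4920-.5094,.3438-.1844,.13],107.8)"
```

```text
time_s: 22.5
eef_pos: [0.5091, 0.1839, 0.0552]
eef_rot: [0.001, 0.599, 0.801, 0.001]
wrist_force: [-0.1, 0.6, 6.7]
opening: 0.169
grasp_force: 60.3
[0.509118   0.18393387 0.05522199]
at [0.5091 0.1839 0.0552] togo [ 0.1578  0.0286 -0.13  ] rot [ 0.0024  0.0003 -0.0247]
```

```bash
python3 jog.py '[[0,0,-0.03,0,0,0,0],[0,0,-0.08,0,0,0,0],[0,0,-0.13,0,0,0,0],[0.04,0.007,-0.13,0,0,0,0],[0.085,0.015,-0.13,0,0,-0.01,0],[0.13,0.023,-0.13,0,0,-0.025,0],[0.158,0.0286,-0.12,0,0,-0.025,0],[0.158,0.0286,-0.08,0,0,-0.025,0],[0.158,0.0286,-0.046,0,0,-0.025,0],[0.158,0.0286,-0.046,0,0,-0.025,0]]'; python3 jog.py '[[0,0,0,0,0,0,0],[0,0,0,0,0,0,0]]'; python3 -c "
from h import *
togo([.4917,.3433,.0552],107.8)"
```

```text
time_s: 23.75
eef_pos: [0.4877, 0.3422, 0.0964]
eef_rot: [-0.002, 0.589, 0.808, -0.003]
wrist_force: [0.3, 0.2, -1.9]
opening: 0.171
grasp_force: 59.4
time_s: 24.0
eef_pos: [0.4923, 0.3439, 0.1021]
eef_rot: [0.001, 0.589, 0.808, 0.001]
wrist_force: [0.5, 0.2, -0.6]
opening: 0.17
grasp_force: 59.4
at [0.4923 0.3439 0.1021] togo [-0.0004 -0.0009  0.0469] rot [ 0.0035 -0.0004  0.0001]
```

```bash
python3 jog.py '[[0,-0.001,0.012,0,0,0,0],[0,-0.001,0.024,0,0,0,0],[0,-0.001,0.036,0,0,0,0],[0,-0.001,0.042,0,0,0,0],[0,-0.001,0.044,0,0,0,0],[0,-0.001,0.046,0,0,0,0],[0,-0.001,0.046,0,0,0,0]]'; python3 -c "
from h import *
togo([.4917,.3433,.0552],107.8)"
```

```text
time_s: 24.88
eef_pos: [0.4904, 0.3429, 0.0555]
eef_rot: [0.0, 0.589, 0.808, 0.0]
wrist_force: [-2.6, -3.2, 8.1]
opening: 0.168
grasp_force: 60.7
at [0.4904 0.3429 0.0555] togo [-0.0001  0.0014  0.0004] rot [0.0005 0.0005 0.0005]
```

```bash
python3 jog.py '[[0,0.001,-0.001,0,0,0,0.37],[0,0.001,-0.001,0,0,0,0.37],[0,0.001,-0.001,0,0,0,0.37],[0,0.001,-0.04,0,0,0,0.37],[0,0.001,-0.09,0,0,0,0.42],[0,0.001,-0.13,0,0,0,0.42]]'; python3 -c "
from h import *
togo([.5611,.1996,.12],106.4)"
```

```text
time_s: 25.62
eef_pos: [0.4911, 0.3436, 0.1859]
eef_rot: [0.0, 0.589, 0.808, 0.0]
wrist_force: [-0.7, 1.2, -0.8]
opening: 0.418
grasp_force: 0.0
at [0.4911 0.3436 0.1859] togo [-0.1585  0.0225  0.0659] rot [ 0.0011 -0.0002  0.0248]
```

```bash
python3 jog.py '[[-0.05,0.007,0,0,0,0,0.42],[-0.1,0.014,0,0,0,0.012,0.42],[-0.145,0.02,0,0,0,0.025,0.42],[-0.1585,0.0225,0.03,0,0,0.025,0.42],[-0.1585,0.0225,0.065,0,0,0.025,0.42],[-0.1585,0.0225,0.065,0,0,0.025,0.42],[-0.1585,0.0225,0.065,0,0,0.025,0.42]]'; python3 -c "
from h import *
togo([.5611,.1996,.0555],106.4)"
```

```text
time_s: 26.5
eef_pos: [0.5614, 0.1998, 0.1201]
eef_rot: [0.0, 0.599, 0.801, 0.0]
wrist_force: [0.4, -0.1, -0.1]
opening: 0.422
grasp_force: 0.0
at [0.5614 0.1998 0.1201] togo [-0.0001 -0.0004  0.0646] rot [0.0012 0.0001 0.0002]
```

```bash
python3 jog.py '[[0,0,0.03,0,0,0,0.42],[0,0,0.055,0,0,0,0.42],[0,0,0.064,0,0,0,0.42],[0,0,0.064,0,0,0,0.42],[0,0,0.064,0,0,0,0.42]]'; python3 -c "
from h import *
togo([.5611,.1996,.0555],106.4)"; python3 jog.py '[[0,-0.0005,0.001,0,0,0,0],[0,-0.0005,0.001,0,0,0,0],[0,-0.0005,0.001,0,0,0,0],[0,-0.0005,0.001,0,0,0,0]]'; python3 -c "
from h import *
p,_=pose(); print(p)
togo(p+[.5949-.5611,.3768-.1996,.13],107.8)"
```

```text
time_s: 27.12
eef_pos: [0.562, 0.1997, 0.0566]
eef_rot: [0.001, 0.599, 0.801, 0.001]
wrist_force: [0.2, 0.1, 1.3]
opening: 0.42
grasp_force: 0.0
at [0.562  0.1997 0.0566] togo [ 0.0001 -0.0009  0.0011] rot [ 0.0026  0.0004 -0.    ]
time_s: 27.62
eef_pos: [0.5616, 0.1996, 0.0558]
eef_rot: [0.001, 0.599, 0.801, 0.001]
wrist_force: [-0.9, 0.5, 6.3]
opening: 0.241
grasp_force: 59.0
[0.56160177 0.19955127 0.05580846]
at [0.5616 0.1996 0.0558] togo [ 0.1604  0.0828 -0.1298] rot [ 0.0029  0.0003 -0.0247]
```

```bash
python3 jog.py '[[0,0,-0.03,0,0,0,0],[0,0,-0.08,0,0,0,0],[0,0,-0.13,0,0,0,0],[0.045,0.023,-0.13,0,0,0,0],[0.09,0.046,-0.13,0,0,-0.01,0],[0.135,0.07,-0.13,0,0,-0.025,0],[0.16,0.083,-0.13,0,0,-0.025,0],[0.16,0.083,-0.09,0,0,-0.025,0],[0.16,0.083,-0.055,0,0,-0.025,0],[0.16,0.083,-0.046,0,0,-0.025,0]]'; python3 jog.py '[[0,0,0,0,0,0,0],[0,0,0,0,0,0,0]]'; python3 -c "
from h import *
togo([.5954,.3768,.0558],107.8)"
```

```text
time_s: 28.88
eef_pos: [0.5925, 0.3754, 0.0966]
eef_rot: [-0.002, 0.589, 0.808, -0.003]
wrist_force: [0.1, -0.1, -2.3]
opening: 0.243
grasp_force: 59.7
time_s: 29.12
eef_pos: [0.5962, 0.3766, 0.1024]
eef_rot: [0.001, 0.589, 0.808, 0.002]
wrist_force: [0.1, -0.6, -1.3]
opening: 0.242
grasp_force: 59.7
at [0.5962 0.3766 0.1024] togo [ 0.0004 -0.0009  0.0466] rot [ 0.0036 -0.0003  0.0001]
```

```bash
python3 jog.py '[[0,-0.0005,0.012,0,0,0,0],[0,-0.0005,0.024,0,0,0,0],[0,-0.0005,0.036,0,0,0,0],[0,-0.0005,0.042,0,0,0,0],[0,-0.0005,0.044,0,0,0,0],[0,-0.0005,0.046,0,0,0,0],[0,-0.0005,0.046,0,0,0,0]]'; python3 -c "
from h import *
togo([.5954,.3768,.0558],107.8)"
```

```text
time_s: 30.0
eef_pos: [0.5943, 0.3764, 0.0559]
eef_rot: [-0.0, 0.589, 0.808, 0.0]
wrist_force: [-4.9, -1.8, 7.8]
opening: 0.242
grasp_force: 61.0
at [0.5943 0.3764 0.0559] togo [0.     0.0012 0.0001] rot [ 0.0003 -0.0003  0.0006]
```

```bash
python3 jog.py '[[0,0.001,-0.001,0,0,0,0.4],[0,0.001,-0.001,0,0,0,0.42],[0,0.001,-0.001,0,0,0,0.42],[0,0.001,-0.04,0,0,0,0.42],[0,0.001,-0.09,0,0,0,0.5],[0,0.001,-0.13,0,0,0,0.55]]'; python3 -c "
from h import *
togo([.6130,.2148,.12],106.4)"
```

```text
time_s: 30.75
eef_pos: [0.5957, 0.3765, 0.1861]
eef_rot: [0.0, 0.589, 0.808, 0.001]
wrist_force: [0.5, 0.1, -0.1]
opening: 0.549
grasp_force: 0.0
at [0.5957 0.3765 0.1861] togo [-0.1592 -0.0331  0.066 ] rot [ 0.0015 -0.0001  0.0247]
```

```bash
python3 jog.py '[[-0.05,-0.01,0,0,0,0,0.55],[-0.1,-0.021,0,0,0,0.012,0.55],[-0.145,-0.03,0,0,0,0.025,0.55],[-0.159,-0.033,0.03,0,0,0.025,0.55],[-0.159,-0.033,0.065,0,0,0.025,0.55],[-0.159,-0.033,0.065,0,0,0.025,0.55],[-0.159,-0.033,0.065,0,0,0.025,0.55]]'; python3 -c "
from h import *
togo([.6130,.2148,.0555],106.4)"
```

```text
time_s: 31.62
eef_pos: [0.6132, 0.2152, 0.1202]
eef_rot: [0.0, 0.599, 0.801, 0.001]
wrist_force: [-0.1, 0.1, 0.5]
opening: 0.546
grasp_force: 0.0
at [0.6132 0.2152 0.1202] togo [-0.0003 -0.0004  0.0647] rot [0.0014 0.0001 0.0001]
```

```bash
python3 jog.py '[[0,-0.0005,0.03,0,0,0,0.55],[0,-0.0005,0.055,0,0,0,0.55],[0,-0.0005,0.065,0,0,0,0.55],[0,-0.0005,0.065,0,0,0,0.55],[0,-0.0005,0.065,0,0,0,0.55]]'; python3 -c "
from h import *
togo([.6130,.2148,.0555],106.4)"; python3 jog.py '[[0,0,0,0,0,0,0],[0,0,0,0,0,0,0],[0,0,0,0,0,0,0],[0,0,0,0,0,0,0]]'; python3 -c "
from h import *
p,_=pose(); print(p)
togo(p+[.4406-.6130,.3272-.2148,.13],107.8)"
```

```text
time_s: 32.25
eef_pos: [0.6133, 0.2151, 0.0558]
eef_rot: [0.001, 0.599, 0.801, 0.001]
wrist_force: [-0.4, -1.0, 1.1]
opening: 0.548
grasp_force: 0.0
at [0.6133 0.2151 0.0558] togo [-0.0002 -0.0004  0.0003] rot [0.0028 0.0003 0.    ]
time_s: 32.75
eef_pos: [0.6133, 0.215, 0.0556]
eef_rot: [0.001, 0.599, 0.801, 0.001]
wrist_force: [0.1, 0.3, 6.4]
opening: 0.335
grasp_force: 60.4
[0.61332905 0.21500772 0.05564826]
at [0.6133 0.215  0.0556] togo [ 0.1564 -0.1333 -0.1304] rot [ 0.003   0.0003 -0.0246]
```

```bash
python3 jog.py '[[0,0,-0.03,0,0,0,0],[0,0,-0.08,0,0,0,0],[0,0,-0.13,0,0,0,0],[0.03,-0.026,-0.13,0,0,0,0],[0.065,-0.055,-0.13,0,0,-0.01,0],[0.1,-0.085,-0.13,0,0,-0.025,0],[0.135,-0.115,-0.13,0,0,-0.025,0],[0.156,-0.133,-0.13,0,0,-0.025,0],[0.156,-0.133,-0.13,0,0,-0.025,0],[0.156,-0.133,-0.13,0,0,-0.025,0]]'; python3 jog.py '[[0,0,0.04,0,0,0,0],[0,0,0.075,0,0,0,0],[0,0,0.084,0,0,0,0],[0,0,0.084,0,0,0,0],[0,0,0.084,0,0,0,0]]'; python3 -c "
from h import *
togo([.4409,.3274,.0556],107.8)"
```

```text
time_s: 34.0
eef_pos: [0.4405, 0.3265, 0.1836]
eef_rot: [0.0, 0.589, 0.808, -0.0]
wrist_force: [0.3, 0.2, -3.7]
opening: 0.335
grasp_force: 60.9
time_s: 34.62
eef_pos: [0.4419, 0.3273, 0.1017]
eef_rot: [0.001, 0.589, 0.808, 0.001]
wrist_force: [0.5, -0.2, -2.9]
opening: 0.33
grasp_force: 60.8
at [0.4419 0.3273 0.1017] togo [ 0.0004 -0.0011  0.046 ] rot [ 0.0029 -0.0003 -0.0001]
```

```bash
python3 jog.py '[[0,-0.001,0.012,0,0,0,0],[0,-0.001,0.024,0,0,0,0],[0,-0.001,0.036,0,0,0,0],[0,-0.001,0.042,0,0,0,0],[0,-0.001,0.044,0,0,0,0],[0,-0.001,0.046,0,0,0,0],[0,-0.001,0.046,0,0,0,0]]'; python3 -c "
from h import *
togo([.4409,.3274,.0556],107.8)"
```

```text
time_s: 35.5
eef_pos: [0.4396, 0.3261, 0.0558]
eef_rot: [0.0, 0.589, 0.808, -0.001]
wrist_force: [-6.1, -6.6, 11.0]
opening: 0.332
grasp_force: 62.8
at [0.4396 0.3261 0.0558] togo [0.0008 0.0017 0.0002] rot [-0.0006  0.001   0.0009]
```

```bash
python3 jog.py '[[0,0.001,-0.001,0,0,0,0.46],[0,0.001,-0.001,0,0,0,0.48],[0,0.001,-0.001,0,0,0,0.48],[0,0.001,-0.04,0,0,0,0.48],[0,0.001,-0.09,0,0,0,0.48],[0,0.001,-0.14,0,0,0,0.6],[0,0.03,-0.19,0,0,0,1],[-0.03,0.07,-0.23,0,0,0,1],[-0.06,0.08,-0.23,0,0,0,1],[-0.06,0.08,-0.23,0,0,0,1]]'; python3 - <<'E'
from h import *
w=shot("w11"); s=ctrl.camera("scene"); t=ctrl.camera("top");print(pose()[0])
cv2.imwrite("pics/z11.png",np.hstack([cv2.resize(w[20:260,150:400],(400,400)),np.vstack([cv2.resize(s[90:290,130:400],(400,296),interpolation=cv2.INTER_CUBIC),cv2.resize(t[125:245,135:395],(400,184),interpolation=cv2.INTER_CUBIC)])[:400] if 0 else cv2.resize(s[90:290,130:400],(400,400),interpolation=cv2.INTER_CUBIC)]))
E
```

```text
time_s: 36.75
eef_pos: [0.5355, 0.2923, 0.2839]
eef_rot: [0.0, 0.59, 0.807, 0.0]
wrist_force: [-1.0, 0.9, 0.5]
opening: 0.995
grasp_force: 0.0
[0.5332074  0.29430479 0.28325536]
```

View pics/z11.png

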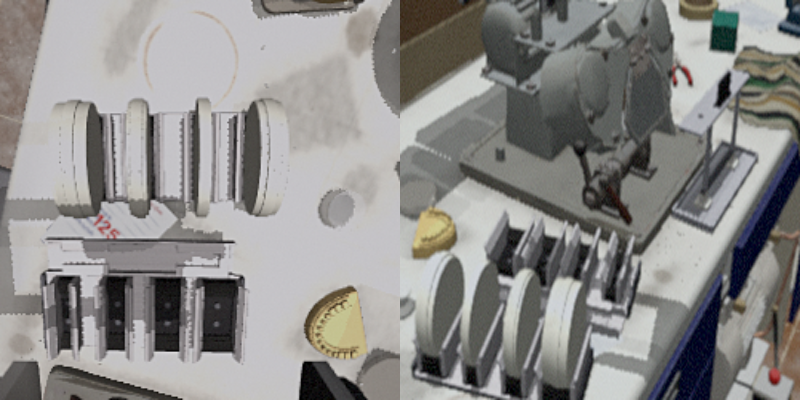

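All four blanks stand in their saddles (wrist half: 30 at (75,155), 16 at (138,155), 10 at (204,155), 22 at (265,155)), and the bar stands in the tray at (715,150). The robot touches nothing, so I hand in.

```bash
python3 jog.py '[[0,0,0,0,0,0,1],[0,0,0,0,0,0,1],[0,0,0,0,0,0,1],[0,0,0,0,0,0,1]]'; python3 -c "
from bench import ctrl
print(ctrl.hand_in())"
```

```text
time_s: 37.4
eef_pos: [0.5339, 0.2941, 0.284]
eef_rot: [0.0, 0.589, 0.808, 0.0]
wrist_force: [-0.5, 0.3, 0.3]
opening: 1.001
grasp_force: 0.0
the job is handed in; nothing more can be done
None
```

I handed in the job at 37.4 s: the bar stands upright in the tray and each of the four blanks sits in the saddle for its thickness, as the last pictures show; hand-in returned no verdict.

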